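Load a specimen fixture and set its thumbscrew

ROBOT

A 7-joint arm with a two-finger parallel gripper is mounted at the origin on a cart in front of the work surface, level with it; the furniture and walls round the work are solid. World frame = base frame: x ahead of the robot, y to its left, z up, the work surface at z = 0. Lengths are in m, angles in rad, forces in N, time in s.
With the tool pointing down it reaches from about 0.425 to 0.925 m from the base axis. Payload 6.8 kg.
Tool frame: the origin (TCP) lies midway between the tips of the shut fingers; the grasp point (between the pads) lies 19 mm behind it; z points along the fingers, y is the line along which they close (so a half turn about z gives the same grasp; the last joint's range is limited). The gripper opens to 85 mm and grips with 20 to 120 N. Pads are 22 mm wide; open, the fingers measure 114 mm over their backs; the gripper's body (76 mm by 85 mm) begins 54 mm behind the grasp point. The pads swing forward as they close: fully open they stand 13 mm farther back than shut.
Start: joints at [-1.324, 0.477, 0.022, 1.555, -0.011, 1.109, -0.083], TCP at [0.234, 0.633, 0.231] pointing down, gripper open.
Joint ranges: [-2.96, 2.96], [-0.34, 2.1], [-1.41, 1.46], [0.24, 2.44], [-1.37, 4.51], [0.17, 1.92], [-2.96, 2.96]. Speed limits (rad/s): [2.39, 2.39, 3.14, 3.14, 3.14, 3.14, 3.14].

INTERFACE

Orientations are given as a rotation vector (axis times angle).
In Python, from bench import r gives the robot as it stands. The module is installed in compiled form; this text tells all that it offers.
- The arm moves only by the tool apply_moves, never from a script. Its argument "rows" is a list of rows, each a list of 6 numbers: the shift along the tool's x, y, z scaled (see below), then the turn, a rotation vector about the tool's x, y, z scaled (see below). A call has 1 to 5 rows; each row is the pose to reach, as a shift and turn from the pose commanded when the call began, along the tool's axes at that moment; what a row does not reach only later rows make up. The controller multiplies each number of a shift by 0.25 m and each number of a turn by 90 degrees. A row lasts 1/8 s, in which the tool goes at most 62.5 mm and 10.7 degrees, less where a joint would pass 70% of its speed; a pose out of reach is approached as far as the arm can. A call with a number of a shift or a turn outside -1 to 1 is refused whole. A call with a gripper value outside its range is refused whole. "claw" is the opening, from 0 (shut) to 1 (fully open), set as the call begins (left out, the last holds). The fingers move at their own pace and stop on an object; "newtons" is the grip in N (left out, the last holds). Time passes only in rows, so rows that repeat a pose let the fingers close. It gives the time, the measured TCP pose, the force, the opening and the grip force at its end, in the units of the state.
- r.get_obs(): the state, without advancing time (a new reading comes with each control period).
- r.grab_frame(name): name is "side" or "top" or "wrist"; returns a dict with "pixels" (400x640x3 uint8, red, green, blue), "intrinsics" (3x3 intrinsics, pixels), "dist" ([k1, k2, p1, p2, k3] as OpenCV has them; the pictures are not rectified), "eye" and "attitude" of the camera in the world. Camera axes: x right, y up, looking along -z (the intrinsics and any distortion apply to the point x, -y, -z); pixel columns grow to the right and rows downward; lengths in m; the calibration is good to about 2 mm. A picture is of the moment at which its call begins. There is no depth.
- r.hand_in(): hands the job in; it is judged then, once.
Trained networks look in a picture, given as the dict that the camera call returned (one of the last four; its "shot" number tells which), for a name from the list of things; names that differ only in an ending like _2 or _b are one class to them, and where a whole thing is asked for, a point or a joint stands for the part that bears it (a point fixed in the world has none). Each returns a list of dicts, best first, with "conf" (0 to 1); they miss things now and then, are a little off and sometimes report something else, mostly with a low value. They report only what shows in the picture. A call takes as long as a camera call. They do not tell look-alikes from the thing itself.
- r.search_frame(picture, thing): "rect" ([left, top, width, height] in pixels, round what is visible of it).
- r.outline_of(picture, thing): "pixels" (400x640 bool, what is visible of it) and "rect" ([left, top, width, height] in pixels, round what is visible of it).
- r.landmark_of(picture, thing): "point" ([column, row] in pixels: a listed point, or the origin of a listed thing).
The state is a dict: "clock": time; "joints": joint angles; "qvel": joint speeds; "tau": joint torques, N m; "tcp_pos": TCP position; "orientation": TCP orientation; "contact_force": force on the tool from outside, world axes, zero at the start; "moment": the same for the moment, N m; "grip_width": finger opening in m; "gripper_force": force on a finger pad.
Only numpy, scipy, OpenCV 4.12 (cv2) and the standard library are available. Lean on these libraries where they do the work, as an engineer would, in place of code of your own. Each camera call takes 0.05 s, during which the arm holds its last target. There are 200 camera calls.

TASK

Push the fixture's sprung pusher all the way in so that it drives the black specimen lying in its slot home against the end stop under the bridge, and let the pusher spring back. Then turn the thumbscrew on top of the bridge clockwise until it seats, back it off a quarter turn, and finish still gripping the thumbscrew, holding it still at that setting. Leave the other things on the table where they are.

Things in the scene. Friction and masses are not known exactly. Their poses are not given: they have to be found in the camera images.
- fixture: Fixed aluminium fixture: plate 100 mm (x), y -102 to +48 mm, top 10 mm up. Origin at table level on the screw axis, z up; the pusher end (-y) points roughly to the robot. A 33 mm slot along y between rails leads to an end stop (face at y = +16 mm) under a bridge (76 mm in x, 26 mm in y, top 44 mm up, bolt heads 47 mm). At the -y end the pusher runs in a grey guide (y -89 to -57 mm, 38 mm high).
- pusher (a joint): Travel of the sprung pusher in m: 0 = out at rest, 0.030 = fully in against its stop. It moves along the fixture's +y. The spring takes 3 N at the start and 7.5 N at full stroke and brings it back to 0 when let go. At full stroke its nose leaves the specimen at the end stop.
- pusher_face (a point): Point to push: middle of the outer face of the pusher's black end plate, 34 mm above the table and 126 mm from the screw axis at rest. The plate is 34 mm wide (x), 8 mm thick (y), from 6 to 46 mm above the table. Push it along this point's +y axis (the fixture's +y).
- thumbscrew (a joint): Angle of the thumbscrew in rad, growing as it is turned clockwise seen from above (tightening): 3.5 = seated, a hard stop; 0 = backed right out. It starts 0.6 to 1.2 short of seated. Friction 0.06 N m holds it wherever it is left; its height does not change noticeably.
- screw_grip (a point): Middle of the thumbscrew's black wing bar, on the screw axis, 75 mm above the table; turns with the screw. The bar is 46 mm long along this point's x, 10 mm thick along its y (grip it across this thickness), from 61 to 85 mm above the table, on a neck of 15 mm diameter; below lies the bridge, top at 44 mm. A small steel dot marks the +x end.
- specimen_centre (a point): Centre of the specimen that lies loose in the slot: black cylinder 30 mm across and 18 mm high, standing on the base plate, half-way up (19 mm above the table). Home is under the screw axis, touching the end stop.
- loupe: Bystander: black loupe, 36 mm across, 36 mm high; origin at its underside.
- hex_key: Bystander: L-shaped hex key, 24 x 77 x 4 mm, lying flat; origin at its underside.
- round_block: Bystander: round steel reference block, 52 mm across, 12 mm high; origin at its underside.
- other_specimen: Bystander: green mounted specimen on the table, 30 mm across, 18 mm high; origin at its underside.
- usb_stick: Bystander: memory stick, 17 x 50 x 8 mm; origin at its underside.
- flat_block: Bystander: rectangular steel reference block, 35 x 60 x 10 mm; origin at its underside.
Things that resemble listed ones, but are neither listed nor needed, are in the scene too. Leave any red look-alike of the part that bears specimen_centre alone.

How it is judged:
On the way, in this order (a step that is already met when the one before it is completed fails the run):
1. the pusher is pushed fully in (within 2 mm) and the specimen is home (within 4 mm) (value of joint pusher above 0.028 m and horizontal distance between specimen_centre and fixture below 0.004 m), for 0.1 s.
2. the thumbscrew is turned clockwise until it seats (within 0.06 rad), with the specimen home and the pusher back out (value of joint thumbscrew above 3.44 rad and horizontal distance between specimen_centre and fixture below 0.004 m and value of joint pusher below 0.004 m), for 0.1 s.
At the end, for the whole second after the job is handed in: The thumbscrew stands a quarter turn (1.57 rad, within 0.3 rad) back from seated, still, and gripped by the fingers with more than 2 N; the specimen lies flat under the screw within 4 mm of home; the pusher has sprung back to within 4 mm (value of joint thumbscrew between 1.63 and 2.23 rad and velocity of joint thumbscrew between -0.05 and 0.05 rad/s and contact force between the fingers and thumbscrew above 2 N and horizontal distance between specimen_centre and fixture below 0.004 m and angle between specimen_centre's own z axis and vertical below 0.1 rad and value of joint pusher below 0.004 m); the arm keeps its last pose, push and grip.
It fails at once if a bystander is moved more than 20 mm (distance of any of loupe, hex_key, round_block, other_specimen, usb_stick, flat_block from where it was at the start of the episode above 0.02 m).
It also fails if it takes over 48 s, if anything falls off the work surface, if the arm or the gripper's body presses on something with over 40 N, if the wrist force passes 120 N, or if a joint passes its speed limit or range.

## Working session

There is one attempt and no reset: what is moved stays moved. The work goes in short steps, Python scripts to look and compute and a tool call to move; the robot and the scene stay as the last step left them, time stands still between calls to the robot, and variables do not carry over. Pictures are saved under pics/ and viewed, at most 10 in all, crops included, and the job is handed in when it is done.

Besides the shell and the picture viewer there is one more tool, called as a command line: name --pt "numbers of a row" for each row, then --argument value for the rest. apply_moves: Moves the arm, as the interface text tells. Its arguments: {"type":"object","properties":{"rows":{"type":"array","items":{"type":"array","items":{"type":"number"}}},"claw":{"type":"number"},"newtons":{"type":"number"}},"required":["rows"]}

```bash
mkdir -p pics; cat > h.py <<'E'
import numpy as np, cv2
from scipy.spatial.transform import Rotation as R
from bench import r
def att(f):
    a=np.array(f["attitude"],float)
    return a if a.shape==(3,3) else R.from_rotvec(a).as_matrix() if a.size==3 else R.from_quat(a).as_matrix()
def ray(f,p):
    u=cv2.undistortPoints(np.array([[p]],float),np.array(f["intrinsics"]),np.array(f["dist"]))[0,0]
    return np.array(f["eye"]),att(f)@np.array([u[0],-u[1],-1])
def onz(f,p,z):
    e,d=ray(f,p); return e+d*(z-e[2])/d[2]
def proj(f,P):
    c=att(f).T@(np.array(P)-f["eye"]); 
    return cv2.projectPoints(np.array([[c[0],-c[1],-c[2]]]),np.zeros(3),np.zeros(3),np.array(f["intrinsics"]),np.array(f["dist"]))[0].ravel()
def tri(rays):
    A=0;b=0
    for e,d in rays:
        d=d/np.linalg.norm(d);M=np.eye(3)-np.outer(d,d);A=A+M;b=b+M@e
    return np.linalg.solve(A,b)
E
python3 - <<'E'
from h import *
print(r.get_obs())
fs=[]
for n in ["side","top"]:
    f=r.grab_frame(n);fs.append(f)
    print(n,f["eye"],f["attitude"],f["intrinsics"],f["dist"])
    cv2.imwrite(f"pics/{n}0.png",f["pixels"][:,:,::-1])
    for t in ["pusher_face","screw_grip","specimen_centre","fixture"]:
        for x in r.landmark_of(f,t)[:3]: print(t,np.round(x["point"],1),round(x["conf"],2), onz(f,x["point"],dict(pusher_face=.034,screw_grip=.075,specimen_centre=.019,fixture=0)[t]).round(4))
E
```

```text
{'clock': 0.0, 'joints': array([-1.32409029,  0.47778166,  0.02238094,  1.55646102, -0.01152446,
        1.10928918, -0.08308367]), 'qvel': array([-1.15878612e-03, -7.69427612e-05,  2.56582473e-03, -2.58575896e-04,
        6.44513826e-04, -2.69020006e-04,  9.12013774e-04]), 'tau': array([ 6.01403517e-04, -5.96453762e+01,  1.60857640e+00, -2.81193280e+01,
        1.25494946e-02,  9.35210672e-03,  1.87404157e-05]), 'tcp_pos': array([0.23432626, 0.63238926, 0.23033483]), 'orientation': array([-5.54390544e-01, -3.09209580e+00,  2.82825723e-03]), 'contact_force': array([-1.0056505 , -1.25911635, -0.3555432 ]), 'moment': array([ 0.00133295,  0.06300542, -0.01477732]), 'gripper_force': 0.0, 'grip_width': 0.08555210107868122}
side [0.4988307  0.45158309 0.44023432] [ 0.11722086 -1.63046183 -2.5794831 ] [[492.81697562   0.         328.89983228]
 [  0.         492.81697562 202.14331686]
 [  0.           0.           1.        ]] [-0.03589524  0.          0.          0.          0.        ]
pusher_face [392.  233.4] 0.62 [ 0.484  -0.2852  0.034 ]
screw_grip [323.7 196.7] 0.61 [ 0.6058 -0.3354  0.075 ]
specimen_centre [306.4 269.6] 0.79 [ 0.6153 -0.1853  0.019 ]
specimen_centre [336.7 228.2] 0.66 [ 0.582  -0.3235  0.019 ]
fixture [326.7 232.7] 0.56 [ 0.6024 -0.3396  0.    ]
top [ 0.45795399 -0.30730854  0.92290434] [ 0.12161381 -0.07019038 -1.56643331] [[468.39355938   0.         322.08586351]
 [  0.         468.39355938 202.8837471 ]
 [  0.           0.           1.        ]] [-0.0438424  0.         0.         0.         0.       ]
pusher_face [329. 242.] 0.52 [ 0.4925 -0.2913  0.034 ]
pusher_face [361.6 139.1] 0.2 [ 0.6919 -0.3542  0.034 ]
screw_grip [349.3 179.1] 0.52 [ 0.606 -0.329  0.075]
specimen_centre [280.6 178.3] 0.67 [ 0.6176 -0.1957  0.019 ]
specimen_centre [347.9 194.3] 0.63 [ 0.5858 -0.3276  0.019 ]
fixture [348.3 179.7] 0.81 [ 0.6179 -0.3289  0.    ]
```

View pics/side0.png

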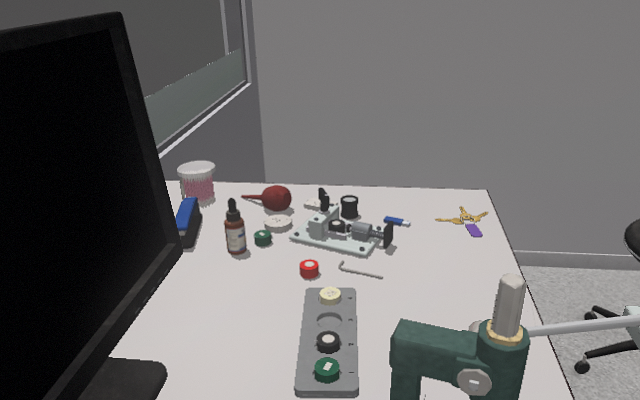

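View pics/top0.png

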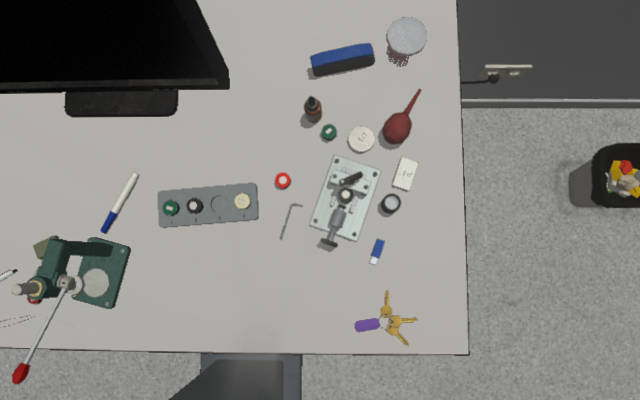

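The black specimen in the slot shows at side (337,228) and top (347,195). The red look-alike is at side (309,268) and top (283,181), and there is another black specimen in the tray at top (194,205). Only the one between the rails fits, so I'll confirm it in a crop. I'll also measure the obstacles (press, monitor).

```bash
python3 - <<'E'
from h import *
from scipy.optimize import least_squares
s=r.grab_frame("side");t=r.grab_frame("top")
for n,a,b in [("presstop",(512,278),(14,290)),("monitor corner",(182,250),(228,85)),("montop",(122,14),(195,0)),("lever",(640,320),(20,372)),("bottle",(232,201),(312,101))]:
    P=tri([ray(s,a),ray(t,b)]);print(n,P.round(3),proj(s,P).round(),proj(t,P).round())
L=dict(pusher_face=[0,-.126,.034],screw_grip=[0,0,.075],fixture=[0,0,0])
obs=[(f,l,p) for f in(s,t) for l,p in L.items() ]
m=[(f,np.array(p),r.landmark_of(f,l)[0]["point"]) for f,l,p in obs]
def w(q,p): c,S=np.cos(q[2]),np.sin(q[2]);return np.array([q[0]+c*p[0]-S*p[1],q[1]+S*p[0]+c*p[1],p[2]])
fun=lambda q:np.concatenate([proj(f,w(q,p))-k for f,p,k in m])
q=least_squares(fun,[.606,-.332,-1.9],loss="soft_l1").x
print("fixture x,y,yaw",q,np.degrees(q[2]),fun(q).round(1))
for f,n,c in[(s,"side",(340,215)),(t,"top",(345,200))]:
    x,y=c;im=f["pixels"][y-50:y+50,x-65:x+65,::-1]
    cv2.imwrite(f"pics/crop_{n}.png",cv2.resize(im,None,fx=6,fy=6,interpolation=cv2.INTER_CUBIC))
a=cv2.imread("pics/crop_side.png");b=cv2.imread("pics/crop_top.png")
cv2.imwrite("pics/crop.png",cv2.resize(np.vstack([a,b]),None,fx=.5,fy=.5,interpolation=cv2.INTER_AREA))
print("spec",[ (d["point"],d["conf"]) for d in r.landmark_of(t,"specimen_centre")])
E
```

```text
presstop [0.412 0.167 0.253] [513. 278.] [ 14. 289.]
monitor corner [ 0.777 -0.105  0.095] [180. 249.] [228.  87.]
montop [ 0.793 -0.123  0.391] [136.  22.] [189. -13.]
lever [0.303 0.162 0.223] [667. 317.] [ 26. 361.]
bottle [ 0.748 -0.261  0.096] [232. 201.] [312. 101.]
fixture x,y,yaw [ 0.60548586 -0.32931704 -1.90382598] -109.08119349481328 [-1.7 -2.9  1.3  1.9 -0.7  3.  -0.3  0.4  0.5 -0.6  0.2  2.2]
spec [([346.2, 195.5], 0.51), ([279.8, 181.8], 0.46)]
```

View pics/crop.png

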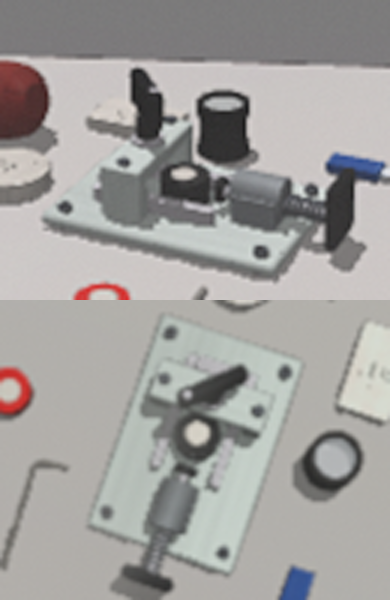

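The crop shows the black specimen in the slot right in front of the bridge, at crop (185,180) and (195,437). The loupe and the red look-alike lie off to the sides. The thumbscrew bar's dot end points to the image left in the top view. Now the transit, going over the press (top at z 0.25).

apply_moves --pt "-0.5 -0.59 -0.6 0 0 0" --pt "-0.5 -0.59 -0.6 0 0 0" --pt "-0.5 -0.59 -0.6 0 0 0" --pt "-0.5 -0.59 -0.6 0 0 0" --pt "-0.5 -0.59 -0.6 0 0 0" --claw 0

```text
clock: 1.58
tcp_pos: [0.3037, 0.4491, 0.3853]
orientation: [0.563, 3.088, 0.01]
contact_force: [0.4, 0.8, -0.6]
grip_width: 0.0003
gripper_force: 0.0
```

apply_moves --pt "-0.96 -0.7 0 0 0 0" --pt "-0.96 -0.7 0 0 0 0" --pt "-0.96 -0.7 0 0 0 0" --pt "-0.96 -0.7 0 0 0 0" --pt "-0.96 -0.7 0 0 0 0"

```text
clock: 2.2
tcp_pos: [0.4657, 0.2019, 0.3808]
orientation: [-0.556, -3.092, 0.001]
contact_force: [0.1, 0.5, -0.1]
grip_width: 0.0001
gripper_force: 0.0
```

apply_moves --pt "-0.48 -0.9 0 0 0 0" --pt "-0.48 -0.9 0 0 0 0" --pt "-0.48 -0.9 0 0 0 0" --pt "-0.48 -0.9 0 0 0 0" --pt "-0.48 -0.9 0 0 0 0"

```text
clock: 2.82
tcp_pos: [0.499, -0.0535, 0.3811]
orientation: [0.567, 3.09, -0.002]
contact_force: [0.2, 0.9, 0.4]
grip_width: -0.0001
gripper_force: 0.0
```

apply_moves --pt "-0.1 -0.9 0.64 0 0 0" --pt "-0.1 -0.9 0.64 0 0 0" --pt "-0.1 -0.9 0.64 0 0 0" --pt "-0.1 -0.9 0.64 0 0 0" --pt "-0.1 -0.9 0.64 0 0 0"

```text
clock: 3.45
tcp_pos: [0.4428, -0.2694, 0.2188]
orientation: [-0.557, -3.088, 0.001]
contact_force: [0.3, 1.3, 1.4]
grip_width: -0.0001
gripper_force: 0.0
```

```bash
cat > fit.py <<'E'
from h import *
from scipy.optimize import least_squares
L=dict(pusher_face=[0,-.126,.034],screw_grip=[0,0,.075],fixture=[0,0,0])
def w(q,p): c,S=np.cos(q[2]),np.sin(q[2]);return np.array([q[0]+c*p[0]-S*p[1],q[1]+S*p[0]+c*p[1],p[2]])
def fit(fs,L=L):
    m=[]
    for n,f in fs:
        for l,p in L.items():
            d=r.landmark_of(f,l)
            print(n,l,[(np.round(x["point"],1),round(x["conf"],2)) for x in d[:2]])
            if d and d[0]["conf"]>.3: m.append((f,np.array(p),d[0]["point"]))
    fun=lambda q:np.concatenate([proj(f,w(q,p))-k for f,p,k in m])
    q=least_squares(fun,[.606,-.332,-1.9],loss="soft_l1").x
    print("fit",q,np.degrees(q[2]),fun(q).round(1)); return q
E
python3 - <<'E'
from fit import *
fs=[(n,r.grab_frame(n)) for n in("wrist","side","top")]
cv2.imwrite("pics/wrist1.png",fs[0][1]["pixels"][:,:,::-1])
fit(fs); fit(fs[:1])
o=r.get_obs();print(o["tcp_pos"],R.from_rotvec(o["orientation"]).as_matrix().round(3))
E
```

```text
wrist pusher_face [(array([317.7, 213.8]), 0.75)]
wrist screw_grip [(array([316.6, 322.6]), 0.55)]
wrist fixture []
side pusher_face [(array([388.2, 236.6]), 0.64)]
side screw_grip [(array([321.5, 194.6]), 0.7), (array([327.3, 233.9]), 0.31)]
side fixture [(array([327.8, 230.9]), 0.68)]
top pusher_face [(array([327. , 242.3]), 0.62)]
top screw_grip [(array([349.8, 178. ]), 0.7)]
top fixture [(array([349.4, 183.6]), 0.76), (array([331.3, 135.2]), 0.58)]
fit [ 0.60652079 -0.33412187 -1.94205599] -111.27161164537893 [ 2.   2.   1.6  0.9  0.8 -4.2  1.7  2.4 -3.7  3.2  0.5  1.5  2.3  0.8
  1.5  1.7]
wrist pusher_face [(array([317.7, 213.8]), 0.75)]
wrist screw_grip [(array([316.6, 322.6]), 0.55)]
wrist fixture []
fit [ 0.6038835  -0.3351991  -1.93834868] -111.05919830719067 [-0.   0.4  0.  -0.5]
[ 0.44444411 -0.2684456   0.22141855] [[-0.938  0.347  0.   ]
 [ 0.347  0.938  0.   ]
 [-0.     0.    -1.   ]]
```

View pics/wrist1.png

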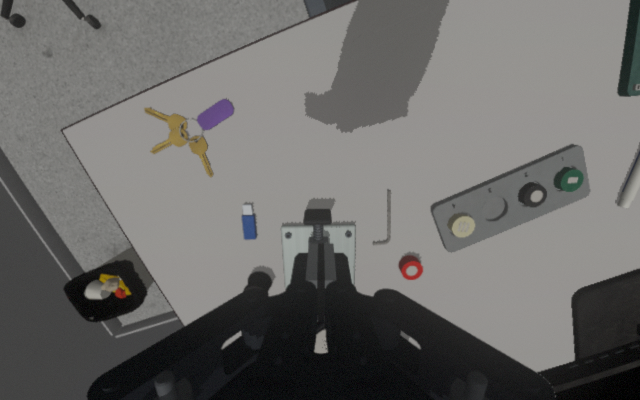

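The wrist view shows the plate at (318,213), with the fixture edges vertical in the picture, so the tool's -x axis already lines up with the push direction. I'll descend behind the plate.

apply_moves --pt "0 -0.015 0.7 0 0 0" --pt "0 -0.015 0.78 0 0 0" --pt "0 -0.015 0.78 0 0 0" --pt "0 -0.015 0.78 0 0 0" --pt "0 -0.015 0.78 0 0 0"

```text
clock: 4.82
tcp_pos: [0.4435, -0.2728, 0.0274]
orientation: [0.555, 3.091, -0.001]
contact_force: [0.6, 0.6, 0.8]
grip_width: -0.0002
gripper_force: 0.0
```

apply_moves --pt "-0.06 0 0 0 0 0" --pt "-0.1 0 0 0 0 0" --pt "-0.13 0 0 0 0 0" --pt "-0.15 0 0 0 0 0" --pt "-0.16 0 0 0 0 0"

```text
clock: 5.45
tcp_pos: [0.4798, -0.2855, 0.0261]
orientation: [-0.554, -3.09, -0.002]
contact_force: [-4.0, 3.1, 4.0]
grip_width: 0.0001
gripper_force: 1.9
```

apply_moves --pt "-0.02 0 0 0 0 0" --pt "-0.04 0 0 0 0 0" --pt "-0.06 0 0 0 0 0" --pt "-0.08 0 0 0 0 0" --pt "-0.09 0 0 0 0 0"

```text
clock: 6.08
tcp_pos: [0.5005, -0.2929, 0.0259]
orientation: [-0.554, -3.089, -0.003]
contact_force: [-6.6, 4.0, 5.2]
grip_width: -0.0001
gripper_force: 3.7
```

apply_moves --pt "-0.01 0 0 0 0 0" --pt "-0.015 0 0 0 0 0" --pt "-0.02 0 0 0 0 0" --pt "-0.02 0 0 0 0 0"

```text
clock: 6.58
tcp_pos: [0.505, -0.2944, 0.0259]
orientation: [-0.554, -3.089, -0.003]
contact_force: [-5.3, 4.9, 6.0]
grip_width: 0.0002
gripper_force: 3.7
```

apply_moves --pt "-0.01 0 0 0 0 0" --pt "-0.015 0 0 0 0 0" --pt "-0.02 0 0 0 0 0" --pt "-0.02 0 0 0 0 0"

```text
clock: 7.08
tcp_pos: [0.5055, -0.2946, 0.0253]
orientation: [-0.554, -3.081, -0.008]
contact_force: [-15.9, 8.9, 14.4]
grip_width: -0.0002
gripper_force: 9.2
```

The force jumped while the position stopped, so the pusher is at its stop. I'll retract and rise.

apply_moves --pt "0 0 0 0 0 0" --pt "0.08 0 0 0 0 0" --pt "0.2 0 0 0 0 0" --pt "0.34 0 0 0 0 0" --pt "0.34 0 0 0 0 0"

```text
clock: 7.7
tcp_pos: [0.4295, -0.2675, 0.0262]
orientation: [-0.557, -3.091, -0.0]
contact_force: [2.0, 0.9, 0.6]
grip_width: -0.0002
gripper_force: 0.0
```

apply_moves --pt "0 0 -0.2 0 0 0" --pt "0 0 -0.5 0 0 0" --pt "0 0 -0.7 0 0 0" --pt "0 0 -0.7 0 0 0" --claw 1

```text
clock: 8.2
tcp_pos: [0.4357, -0.2703, 0.2065]
orientation: [0.552, 3.081, -0.003]
contact_force: [-0.6, -1.0, -0.8]
grip_width: 0.0723
gripper_force: 0.0
```

```bash
python3 - <<'E'
from fit import *
o=r.get_obs();print(o["tcp_pos"],o["contact_force"])
fs=[(n,r.grab_frame(n)) for n in("side","top","wrist")]
q=fit(fs)
for n,f in fs:
    print(n,"spec",[(np.round(x["point"],1),round(x["conf"],2),onz(f,x["point"],.019).round(4)) for x in r.landmark_of(f,"specimen_centre")], "home",proj(f,[q[0],q[1],.019]).round(1))
f=fs[1][1]
m=r.outline_of(f,"thumbscrew")
for x in m[:2]:
    ys,xs=np.nonzero(x["pixels"]);print(x["conf"],x["rect"],len(xs))
    P=np.array([onz(f,(a,b),.085)[:2] for a,b in zip(xs,ys)]);c=P.mean(0);u,s,v=np.linalg.svd(P-c,full_matrices=False)
    print("bar",c,np.degrees(np.arctan2(v[0,1],v[0,0])),s/np.sqrt(len(xs)))
a=fs[0][1]["pixels"][165:265,275:405,::-1];b=f["pixels"][150:250,280:410,::-1]
cv2.imwrite("pics/c2.png",cv2.resize(np.vstack([a,b]),None,fx=3,fy=3,interpolation=cv2.INTER_CUBIC))
E
```

```text
[ 0.43574649 -0.27025284  0.20647096] [-0.64765278 -0.97423643 -0.75280452]
side pusher_face [(array([389.7, 231.4]), 0.66)]
side screw_grip [(array([323.9, 195.4]), 0.82)]
side fixture [(array([324.2, 234.7]), 0.75)]
top pusher_face [(array([328.2, 242.2]), 0.77)]
top screw_grip [(array([350. , 180.1]), 0.49)]
top fixture [(array([346. , 183.7]), 0.8)]
wrist pusher_face [(array([315.2, 223.3]), 0.69)]
wrist screw_grip [(array([317.4, 336.2]), 0.72)]
wrist fixture [(array([322.7, 301.4]), 0.61)]
fit [ 0.60558763 -0.3307642  -1.88114609] -107.78173132531579 [ 1.3 -0.1 -0.4  2.4  0.2  0.3  1.3  3.4  0.3 -0.8  3.2  2.1  1.8  3.1
  4.4  1.2 -1.1 -4.2]
side spec [(array([305.8, 269.5]), 0.8, array([ 0.6163, -0.1855,  0.019 ])), (array([326.3, 225.2]), 0.64, array([ 0.602 , -0.3334,  0.019 ]))] home [324.2 225.8]
top spec [(array([285.2, 181.2]), 0.45, array([ 0.6118, -0.2048,  0.019 ])), (array([350.6, 182.9]), 0.39, array([ 0.6082, -0.333 ,  0.019 ]))] home [349.5 184.2]
wrist spec [(array([325.3, 307.3]), 0.53, array([ 0.6093, -0.3268,  0.019 ]))] home [321.7 306. ]
0.56 [338.5, 175.7, 21.8, 9.3] 164
bar [ 0.6042501  -0.33060649] -64.7380349672309 [0.0104428  0.00439205]
```

View pics/c2.png

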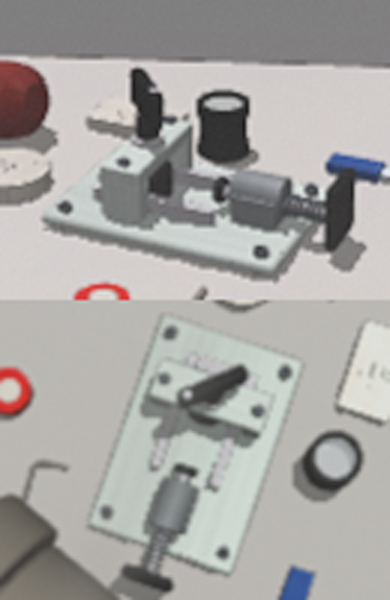

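The specimen is under the bridge and the pusher is out again (plate at crop (340,210) in the side view). The bar lies at about -65° in the world. I'll move above the screw with the tool's y axis at 25°.

apply_moves --pt "-0.3 0 0 0 0 0.11" --pt "-0.5 0 0 0 0 0.22" --pt "-0.72 0 0 0 0 0.33" --pt "-0.72 0 0 0 0 0.44" --pt "-0.72 0 0 0 0 0.497" --claw 1

```text
clock: 9.62
tcp_pos: [0.6006, -0.3304, 0.2004]
orientation: [-1.693, -2.645, 0.002]
contact_force: [0.4, 1.1, 0.2]
grip_width: 0.0853
gripper_force: 0.0
```

```bash
python3 - <<'E'
from h import *
f=r.grab_frame("wrist");s=r.grab_frame("side");t=r.grab_frame("top")
o=r.get_obs();M=R.from_rotvec(o["orientation"]).as_matrix();print(o["tcp_pos"],M.round(3),np.degrees(np.arctan2(M[1,1],M[0,1])))
ps=[]
for n,g in(("wrist",f),("side",s),("top",t)):
    d=r.landmark_of(g,"screw_grip");print(n,[(np.round(x["point"],1),round(x["conf"],2),onz(g,x["point"],.075).round(4)) for x in d[:2]])
    if d: ps.append(ray(g,d[0]["point"]))
print(tri(ps))
P=o["tcp_pos"].copy();P[2]=.085;print("tcp projected",proj(f,P))
cv2.imwrite("pics/w2.png",f["pixels"][:,:,::-1])
E
```

```text
[ 0.60012226 -0.33015314  0.20094497] [[-0.423  0.906 -0.001]
 [ 0.906  0.423 -0.   ]
 [ 0.    -0.001 -1.   ]] 25.042935108277263
wrist [(array([323.4, 195.1]), 0.79, array([ 0.6053, -0.3336,  0.075 ]))]
side [(array([321.6, 195.2]), 0.56, array([ 0.6103, -0.3414,  0.075 ]))]
top [(array([350.9, 178. ]), 0.41, array([ 0.608, -0.332,  0.075]))]
[ 0.60697924 -0.33200264  0.07926389]
tcp projected [319.99399045 193.05894204]
```

View pics/w2.png

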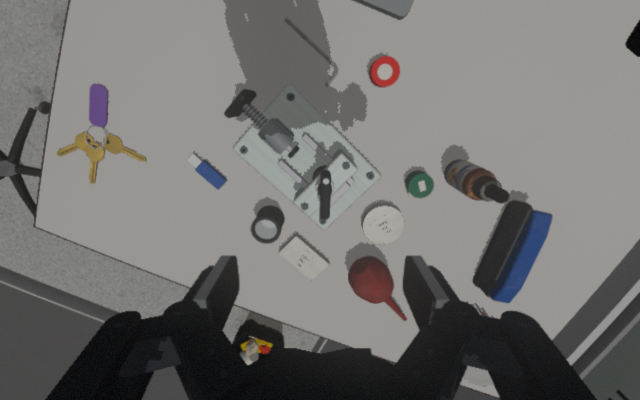

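The bar stands vertical between the fingers at (325,198), so it is aligned. I'll descend and then grip.

apply_moves --pt "-0.02 0.016 0.2 0 0 0" --pt "-0.02 0.016 0.4 0 0 0" --pt "-0.02 0.016 0.5 0 0 0" --pt "-0.02 0.016 0.548 0 0 0" --pt "-0.02 0.016 0.548 0 0 0"

```text
clock: 10.55
tcp_pos: [0.6058, -0.3331, 0.0643]
orientation: [-1.689, -2.649, -0.0]
contact_force: [-0.3, 0.2, 0.8]
grip_width: 0.0851
gripper_force: 0.0
```

apply_moves --pt "0 0 0 0 0 0" --pt "0 0 0 0 0 0" --pt "0 0 0 0 0 0" --pt "0 0 0 0 0 0" --pt "0 0 0 0 0 0" --claw 0 --newtons 30

```text
clock: 11.18
tcp_pos: [0.6061, -0.3331, 0.0646]
orientation: [1.689, 2.648, 0.001]
contact_force: [-0.7, 0.4, 2.1]
grip_width: 0.0094
gripper_force: 34.3
```

apply_moves --pt "0 0 0 0 0 0.07" --pt "0 0 0 0 0 0.15" --pt "0 0 0 0 0 0.23" --pt "0 0 0 0 0 0.3" --pt "0 0 0 0 0 0.34"

```text
clock: 11.8
tcp_pos: [0.6056, -0.3332, 0.0646]
orientation: [-2.331, -2.106, 0.0]
contact_force: [-1.6, 0.9, 3.8]
grip_width: 0.0091
gripper_force: 34.4
```

```bash
cat > st.py <<'E'
from h import *
o=r.get_obs();M=R.from_rotvec(o["orientation"]).as_matrix();print(o["clock"],o["tcp_pos"].round(4),"ty",np.degrees(np.arctan2(M[1,1],M[0,1])).round(2),"mom",np.round(o["moment"],3),"F",np.round(o["contact_force"],1),o["gripper_force"],"j7",o["joints"][6],o["tau"][6])
E
python3 st.py
```

```text
11.8 [ 0.6056 -0.3332  0.0646] ty -5.8 mom [0.243 0.272 0.069] F [-1.6  0.9  3.8] 34.426462054252625 j7 0.9199272586976783 0.3212743252515793
```

apply_moves --pt "0 0 0 0 0 0.035" --pt "0 0 0 0 0 0.07" --pt "0 0 0 0 0 0.1"

```text
clock: 12.18
tcp_pos: [0.6055, -0.3332, 0.0647]
orientation: [-2.488, -1.918, 0.0]
contact_force: [-2.3, 1.9, 3.6]
grip_width: 0.0094
gripper_force: 34.5
```

```bash
python3 st.py
```

```text
12.175 [ 0.6055 -0.3332  0.0647] ty -14.75 mom [0.272 0.387 0.104] F [-2.3  1.9  3.6] 34.45711612701416 j7 0.7875647990168693 0.32730228267610073
```

apply_moves --pt "0 0 0 0 0 0.035" --pt "0 0 0 0 0 0.07" --pt "0 0 0 0 0 0.1"

```text
clock: 12.55
tcp_pos: [0.6053, -0.3331, 0.0646]
orientation: [-2.63, -1.716, 0.001]
contact_force: [-2.4, 1.5, 3.4]
grip_width: 0.0092
gripper_force: 34.5
```

```bash
python3 st.py
```

```text
12.55 [ 0.6053 -0.3331  0.0646] ty -23.75 mom [0.275 0.47  0.035] F [-2.4  1.5  3.4] 34.508859515190125 j7 0.6534468735123322 0.32964734360575676
```

apply_moves --pt "0 0 0 0 0 0.035" --pt "0 0 0 0 0 0.07" --pt "0 0 0 0 0 0.09"

```text
clock: 12.92
tcp_pos: [0.6053, -0.333, 0.0646]
orientation: [-2.745, -1.527, 0.001]
contact_force: [-2.9, 2.4, 5.6]
grip_width: 0.0092
gripper_force: 34.6
```

```bash
python3 st.py
```

```text
12.925 [ 0.6053 -0.333   0.0646] ty -31.83 mom [0.37  0.546 0.068] F [-2.9  2.4  5.6] 34.626272320747375 j7 0.5323414037737332 0.13140306808054447
```

apply_moves --pt "0 0 0 0 0 0.03" --pt "0 0 0 0 0 0.055" --pt "0 0 0 0 0 0.055"

```text
clock: 13.3
tcp_pos: [0.6052, -0.333, 0.0646]
orientation: [-2.807, -1.408, 0.001]
contact_force: [-3.1, 2.4, 5.7]
grip_width: 0.0092
gripper_force: 34.7
```

```bash
python3 st.py
```

```text
13.3 [ 0.6052 -0.333   0.0646] ty -36.75 mom [ 0.443  0.673 -0.055] F [-3.1  2.4  5.7] 34.7490119934082 j7 0.4582607609471989 -0.07666842313483357
```

apply_moves --pt "0 0 0 0 0 0.025" --pt "0 0 0 0 0 0.05" --pt "0 0 0 0 0 0.06"

```text
clock: 13.68
tcp_pos: [0.6052, -0.333, 0.0647]
orientation: [-2.87, -1.275, 0.002]
contact_force: [-3.9, 2.0, 6.2]
grip_width: 0.009
gripper_force: 44.3
```

```bash
python3 st.py
```

```text
13.675 [ 0.6052 -0.333   0.0647] ty -42.08 mom [0.437 0.823 1.026] F [-3.9  2.   6.2] 44.323699794537106 j7 0.37692397181477766 -0.9218821115791798
```

apply_moves --pt "0 0 0 0 0 0.025" --pt "0 0 0 0 0 0.05" --pt "0 0 0 0 0 0.06"

```text
clock: 14.05
tcp_pos: [0.6052, -0.3331, 0.0648]
orientation: [-2.925, -1.144, 0.004]
contact_force: [-5.4, 0.4, 7.3]
grip_width: 0.0096
gripper_force: 88.7
```

```bash
python3 st.py
```

```text
14.05 [ 0.6052 -0.3331  0.0648] ty -47.29 mom [0.365 1.087 2.272] F [-5.4  0.4  7.3] 88.73677687879535 j7 0.2967940968324739 -2.1698150038719177
```

It is seated: the moment rose to 2.3 N·m, and extrapolating back puts the seat at a tool angle of about -38°. I'll back off to about +52°.

apply_moves --pt "0 0 0 0 0 0" --pt "0 0 0 0 0 -0.11" --pt "0 0 0 0 0 -0.22" --pt "0 0 0 0 0 -0.33" --pt "0 0 0 0 0 -0.44"

```text
clock: 14.68
tcp_pos: [0.6056, -0.3332, 0.0646]
orientation: [-2.365, -2.068, 0.0]
contact_force: [-2.9, 1.2, 3.2]
grip_width: 0.0091
gripper_force: 34.4
```

apply_moves --pt "0 0 0 0 0 -0.11" --pt "0 0 0 0 0 -0.22" --pt "0 0 0 0 0 -0.33" --pt "0 0 0 0 0 -0.44" --pt "0 0 0 0 0 -0.5"

```text
clock: 15.3
tcp_pos: [0.6063, -0.3331, 0.0647]
orientation: [1.395, 2.814, 0.001]
contact_force: [-0.8, 0.5, 1.9]
grip_width: 0.0098
gripper_force: 34.3
```

```bash
python3 st.py
```

```text
15.3 [ 0.6063 -0.3331  0.0647] ty 37.26 mom [ 0.182  0.041 -0.066] F [-0.8  0.5  1.9] 34.3312793970108 j7 1.5500363925935443 -0.4717946983873844
```

Another +15°, then I'll check it in the top view.

apply_moves --pt "0 0 0 0 0 -0.08" --pt "0 0 0 0 0 -0.155" --pt "0 0 0 0 0 -0.155" --pt "0 0 0 0 0 -0.155" --pt "0 0 0 0 0 -0.155"

```text
clock: 15.92
tcp_pos: [0.6064, -0.3329, 0.0646]
orientation: [1.049, 2.96, 0.0]
contact_force: [1.4, 2.4, 4.5]
grip_width: 0.0095
gripper_force: 34.7
```

```bash
python3 st.py; python3 - <<'E'
from h import *
a=r.grab_frame("wrist")["pixels"][:,:,::-1];s=r.grab_frame("side")["pixels"][165:265,275:405,::-1]
t=r.grab_frame("top")["pixels"][150:250,280:410,::-1]
z=lambda i:cv2.resize(i,(390,300),interpolation=cv2.INTER_CUBIC)
cv2.imwrite("pics/end.png",np.hstack([z(a[120:370,170:495]),z(s)]))
E
```

```text
15.925 [ 0.6064 -0.3329  0.0646] ty 50.97 mom [ 0.448 -0.181 -0.003] F [1.4 2.4 4.5] 34.659592509269714 j7 1.7470293335875564 -0.018996420549228787
```

View pics/end.png

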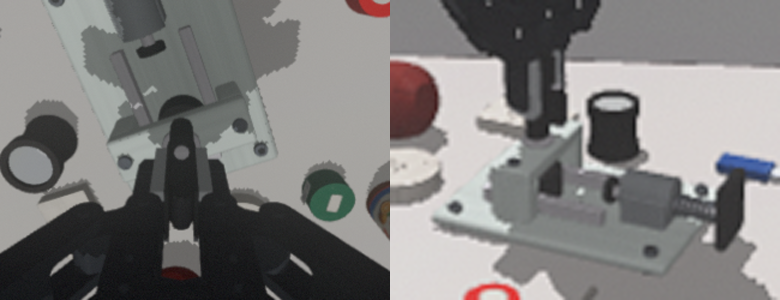

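The bar sits square between the pads, with its dot at (182,152). The specimen is under the bridge and the pusher is out. The screw is about 89° back from seated and still, so I'll hand in.

```bash
python3 -c "
from bench import r
print(r.hand_in())"
```

```text
the job is handed in; nothing more can be done
None
```

I handed in the job with every step carried out: specimen driven home, pusher sprung back, and thumbscrew seated, backed off about 89° and still gripped at about 34 N; the hand-in call returned no verdict.

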